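# Rock the battery block into the charging dock

### The arm

A 7-joint arm with a two-finger parallel gripper is mounted at the origin on the work surface. World frame = base frame: x ahead of the robot, y to its left, z up, the work surface at z = 0. Lengths are in m, angles in rad, forces in N, time in s.
With the tool pointing down it reaches from about 0.425 to 0.95 m from the base axis. Payload 4.7 kg.
Tool frame: the origin (TCP) lies on the centre line of the jaws, within the pads' length; the fingertips stand robot.nose_length ahead of it and the grasp point (between the pads) lies 8 mm behind it (robot.nose_length is the distance from the TCP to the fingertips, in m); z points along the fingers, x is the direction in which the jaws open and shut, and the axes are right-handed (so a half turn about z gives the same grasp; the last joint's range is limited). The gripper opens to 85 mm and grips with 20 to 120 N. Pads are 22 mm wide; open, the fingers measure 114 mm over their backs; the gripper's body (76 mm by 85 mm) begins 54 mm behind the grasp point. The pads swing forward as they close: fully open they stand 13 mm farther back than shut.
Start: joints at [-1.205, 0.469, -0.049, 1.532, 0.024, 1.141, -0.082], TCP at [0.26, 0.623, 0.242] pointing down, gripper open.
Joint ranges: [-2.59, 2.59], [-0.33, 1.99], [-1.39, 1.29], [0.1, 2.45], [-1.04, 4.18], [0.21, 1.99], [-2.66, 2.66]. Speed limits (rad/s): [2.57, 2.57, 3.14, 3.14, 3.14, 3.14, 3.14].

### API

Orientations are given as [roll, pitch, yaw] about the fixed x, y, z axes, in that order (R = Rz(yaw) Ry(pitch) Rx(roll)).
In Python, from plant import robot gives the robot as it stands. Calls block until the motion is done:
- robot.goto(position, orientation): joint-space move of the TCP to a pose.
- robot.move_straight(position, vel=0.15, attitude=None, contact_N=None): straight line of the TCP; attitude=None keeps the orientation; vel is the mean speed in m/s. With contact_N (N) it stops when the force on the tool has changed by that much, and returns True; else False.
- robot.move_joints(angles): joint-space move.
- robot.grip(opening, strength=None): opening from 0.0 (shut) to 1.0 (fully open); strength is the grip in N (None keeps the last); returns when the fingers have stopped.
- robot.sleep(seconds).
- robot.inverse_kinematics(position, orientation): joint angles nearest the present ones, or None.
- robot.sense(): the state.
- robot.grab_frame(name): name is "scene" or "top" or "wrist"; returns a dict with "image" (400x640x3 uint8, red, green, blue), "range_z" (400x640 float32, m along the optical axis (not along the pixel's ray), 0 where there is no reading), "fx", "fy", "cx", "cy" (pixels), "dist_coeffs" ([k1, k2, p1, p2, k3] as OpenCV has them; the pictures are not rectified), "R" (3x3) and "t" (3): a world point X has camera coordinates R X + t. Camera axes: x right, y down, z forward; pixel columns grow to the right and rows downward; lengths in m; the calibration is good to about 2 mm. A picture is of the moment at which its call begins.
A pose or a line that the arm cannot do raises robot.IKError and nothing moves.
- robot.close_job(): hands the job in, once; it reports no verdict.
The state is a dict: "t": time; "joint_pos": joint angles; "joint_velocities": joint speeds; "effort": joint torques, N m; "tcp_pos": TCP position; "tcp_rot": TCP orientation; "wrist_force": force on the tool from outside, world axes, zero at the start; "torque": the same for the moment, N m; "opening": opening from 0.0 (shut) to 1.0 (fully open).
Only numpy, scipy, OpenCV 4.12 (cv2) and the standard library are available. Lean on these libraries where they do the work, as an engineer would, in place of code of your own. Each camera call takes 0.05 s, during which the arm holds its last target.

### The job

Put the light-grey battery block on charge: lean it in the dock with its orange terminal end down in the bay under the orange hood and its tail resting on the sill, and let go of it like that. Then, without forcing it, push the tail against the sprung contact with the fingertips and press it down until the block drops flat, fully home behind the sill. Leave the other things on the bench where they are.

Things in the scene. Friction and masses are not known exactly. Their poses are not given: they have to be found in the camera images.
- pack: Loose battery block 76 x 40 x 30 mm (x, y, z), 0.17-0.31 kg, light grey; orange cap and two brass plates at one end (terminals), dark ribs at the other (tail). Origin: centre of its underside; +x to the terminals, z up. Starts flat on the bench, terminals towards the robot +-30 degrees.
- terminals (a point): Centre of the pack's terminal end face, at (38, 0, 15) mm in the pack's frame; same axes as the pack.
- seat (a point): Centre of the floor of the dock's bay, 16 mm above the bench: the pack's origin comes here when home. z up, +x to the hood end, which faces the robot +-25 degrees. Dock: mid-grey, fixed, place and yaw vary. Side walls of the bay: inner faces y = +-21.2 mm, outer +-30, 10 high, 3 mm chamfer inside the top, from x = -38 to 47. Base plate 100 wide, its top level with the floor.
- sill (a point): Inner edge of the sill's flat top, at (-41, 0, 14) mm in the seat's frame, same axes. Behind it a flat deck, 60 wide, runs at this height to seat x = -90; in front a 45 degree chamfer drops 3 mm to the bay's end face at seat x = -38. Leaning with its tail on the sill (11 degrees) the pack stays put; it drops only once pushed until its tail's lower edge clears the end face.
- hood (a point): Middle of the lower edge of the orange hood, at (30, 0, 35) mm in the seat's frame, same axes. The hood covers the bay from here on (7 thick); cheeks below it at y = +-23.5 to 30. Then a housing 90 wide to seat x = 95, top at seat z = 42. Hood to sill face is 68 mm, so the pack enters with the tail raised 10-15 degrees, lower front edge 1-4 mm over the floor, then forward under the hood.
- contact (a joint): Sprung steel contact plate under the hood, 38 mm wide, seat z = 4 to 32: 0 = fully out, face at seat x = 35 mm; grows as it is pressed towards +x, at most 0.010 m. 2 N to start, 6 N fully in. It moves in 7 mm to let the leaning pack (80 mm level length) drop, then pushes the flat pack back against the sill and stays about 3 mm in.
- old_pack: Brown battery block with a red end, 64 x 40 x 30 mm, loose; near the pack, on either side; origin at the centre of its underside. Leave alone.
- tray: Blue divided parts tray, 110 x 160 x 35 mm, at the far left; origin under its centre. Leave alone.
- screwdriver: Screwdriver with a green handle at the far edge. Leave alone.
- wrench: Steel wrench at the far edge. Leave alone.
- glue: White bottle with a red cap, 48 mm across, 120 mm tall, at the left. Leave alone.
- offcut: Wood offcut, 70 x 50 x 40 mm, at the far right. Leave alone.
- tape_roll: Grey disc, 70 mm across, 25 mm high, at the far left. Leave alone.
Not all that is in view belongs to the job. What is meant by the pack is not blue, pink or purple, and is the smaller of those in its own colour.

How it is judged:
By the outcome, as a careful person would: the job done as asked, in the order asked, and still so for the second after the job is handed in, with the robot touching nothing.
It also fails if it takes over 61 s, if anything falls off the work surface, if the arm or the gripper's body presses on something with over 40 N, if the wrist force passes 120 N, or if a joint passes its speed limit or range.

## Working session

There is one attempt and no reset: what is moved stays moved. The work goes in short steps, each a Python script; the robot and the scene stay as the last script left them, time stands still between calls to the robot, and variables do not carry over. Pictures are saved under pics/ and viewed, and the job is handed in when it is done.

```bash
mkdir -p pics; ls; cat > h.py <<'E'
import numpy as np, cv2, pickle
def save(name,img,scale=1):
    im=img[:,:,::-1]
    if scale!=1: im=cv2.resize(im,None,fx=scale,fy=scale,interpolation=cv2.INTER_CUBIC)
    cv2.imwrite('pics/'+name+'.png',im)
def grab(robot,name,tag):
    f=robot.grab_frame(name); pickle.dump(f,open(tag+'.pkl','wb')); return f
def K(f): return np.array([[f['fx'],0,f['cx']],[0,f['fy'],f['cy']],[0,0,1.]])
def ray(f,uv):
    p=cv2.undistortPoints(np.array(uv,float).reshape(-1,1,2),K(f),np.array(f['dist_coeffs'],float)).reshape(-1,2)
    d=np.c_[p,np.ones(len(p))]; R=np.array(f['R']); t=np.array(f['t'])
    return -R.T@t,(d@R)
def onplane(f,uv,z):
    c,d=ray(f,uv); s=(z-c[2])/d[:,2]; return c+d*s[:,None]
def proj(f,X):
    R=np.array(f['R']); t=np.array(f['t'])
    return cv2.projectPoints(np.array(X,float).reshape(-1,1,3),cv2.Rodrigues(R)[0],t,K(f),np.array(f['dist_coeffs'],float))[0].reshape(-1,2)
def cloud(f):
    h,w=f['range_z'].shape
    u,v=np.meshgrid(np.arange(w),np.arange(h))
    p=cv2.undistortPoints(np.stack([u,v],-1).reshape(-1,1,2).astype(float),K(f),np.array(f['dist_coeffs'],float)).reshape(-1,2)
    z=f['range_z'].reshape(-1,1)
    X=(np.c_[p,np.ones(len(p))]*z-np.array(f['t']))@np.array(f['R'])
    X[z[:,0]==0]=np.nan
    return X.reshape(h,w,3)
E
python3 - <<'E'
from plant import robot
from h import *
for n in ['scene','top','wrist']:
    f=grab(robot,n,n+'0'); save(n+'0',f['image']); print(n,f['fx'],f['t'])
s=robot.sense(); print(s['t'],s['tcp_pos'],s['tcp_rot'],s['opening'],robot.nose_length,s['wrist_force'])
E
```

```text
pics
scene 492.9863847308774 [ 0.43655311 -0.16334254  1.78210243]
top 441.42180680923116 [0.07964266 0.57427268 1.25598583]
wrist 333.99152397540445 [-0.67376979 -0.03715882  0.38032279]
0.15 [0.25940621 0.62268464 0.24148743] [3.14154970e+00 1.53870347e-03 1.17604472e+00] 1.005404090625576 0.011 [ 0.16772744 -0.20897124 -0.19863651]
```

View pics/scene0.png

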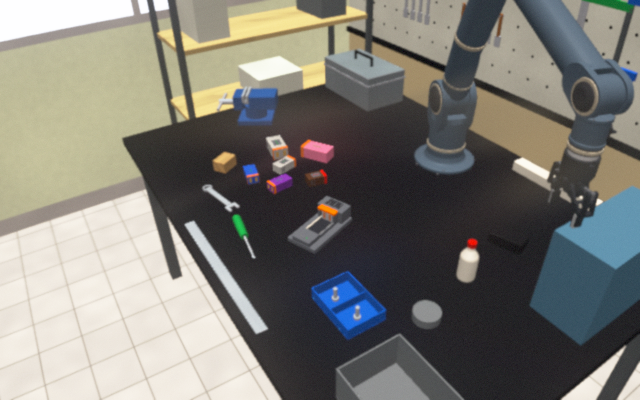

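View pics/top0.png

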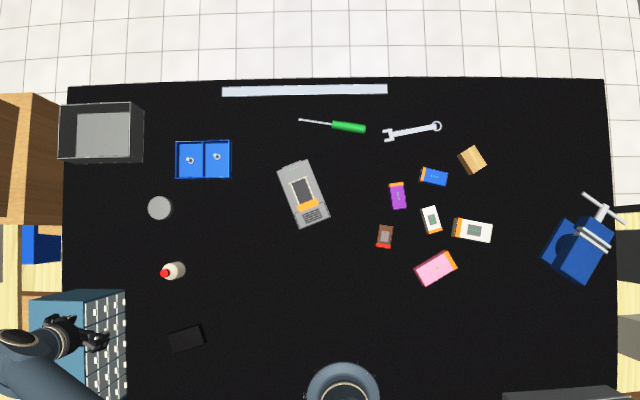

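View pics/wrist0.png

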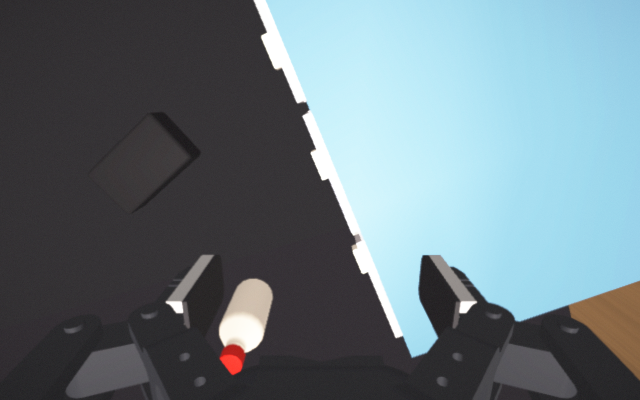

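In the top picture, these could be taken for the pack: a small light block (431,220), a larger light block (472,230), blue (434,176), purple (398,195), pink (436,267), and brown old_pack (385,236). By the description I choose the smaller light one at (431,220), and I'll check it in a crop.

```bash
python3 - <<'E'
from h import *
f=pickle.load(open('top0.pkl','rb'))
im=f['image']
save('crop_pack',im[160:300,360:500],5) ; save('crop_dock',im[150:240,265:345],6)
X=cloud(f)
for n,(u,v) in dict(pack=(431,218),big=(470,230),house=(315,216),hood=(308,206),deck=(294,170),old=(386,236)).items(): print(n,X[v,u].round(4))
E
```

```text
pack [ 0.5171 -0.2615  0.0296]
big [ 0.4805 -0.3704  0.0422]
house [0.5274 0.0716 0.0626]
hood [0.5558 0.0908 0.0588]
deck [0.6623 0.1306 0.0278]
old [ 0.468  -0.13    0.0306]
```

View pics/crop_pack.png

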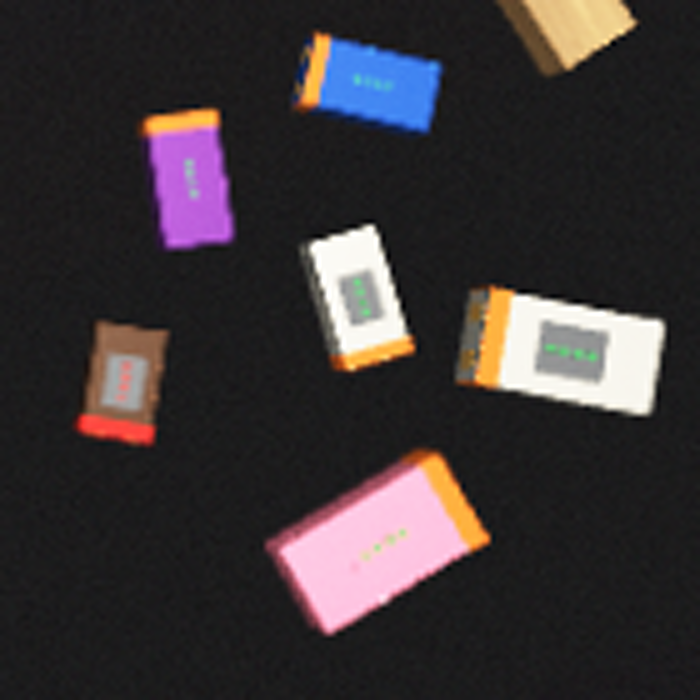

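View pics/crop_dock.png

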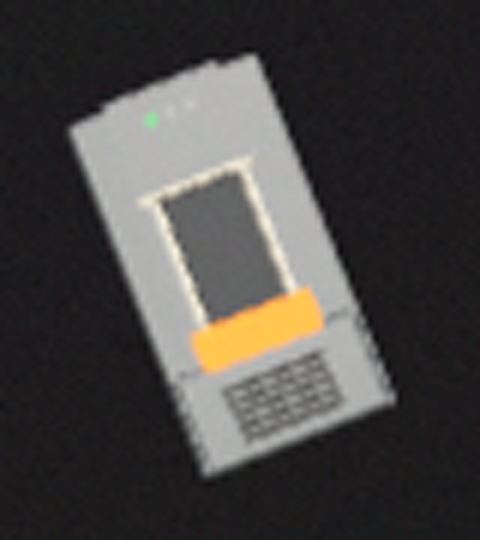

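The crop confirms it: the small light block has an orange cap facing the robot and is about 76x40 mm. The larger light block to its right is taller, so it is a decoy. Next I'll compute rough poses and take wrist views of both.

```bash
python3 - <<'E'
from h import *
f=pickle.load(open('top0.pkl','rb'))
P=lambda a,x0,y0,s:[(x0+(u+.5)/s-.5,y0+(v+.5)/s-.5) for u,v in a]
pk=onplane(f,P([(311,241),(376,224),(413,350),(339,368)],360,160,5),.03)
print(pk.round(4)); c=pk.mean(0); d=(pk[2]+pk[3]-pk[0]-pk[1]); print(c,np.degrees(np.arctan2(d[1],d[0])),np.linalg.norm(pk[1]-pk[0]),np.linalg.norm(d)/2)
hd=onplane(f,P([(192,332),(315,290)],265,150,6),.058); print('hood top front',hd, np.linalg.norm(hd[1]-hd[0]))
ho=onplane(f,P([(208,478),(395,402)],265,150,6),.058); print('housing end',ho,np.linalg.norm(ho[1]-ho[0]))
sl=onplane(f,P([(150,203),(252,160)],265,150,6),.03); print('sill',sl,np.linalg.norm(sl[1]-sl[0]))
for e in (hd,ho,sl):
  d=e[1]-e[0]; print(np.degrees(np.arctan2(d[1],d[0]))) 
x=ho.mean(0)-sl.mean(0); print(np.degrees(np.arctan2(x[1],x[0])),np.linalg.norm(x[:2]), '136 expected'); 
big=onplane(f,P([(478,290),(460,383),(440,345)],360,160,5),.03);print(big)
E
```

```text
[[ 0.5469 -0.2356  0.03  ]
 [ 0.5561 -0.2738  0.03  ]
 [ 0.4832 -0.293   0.03  ]
 [ 0.4737 -0.2497  0.03  ]]
[ 0.5149825 -0.263008   0.03     ] -167.13368264496518 0.039266101186381026 0.0749156805045141
hood top front [[0.55939684 0.12279915 0.058     ]
 [0.5781552  0.06501063 0.058     ]] 0.06075680309564089
housing end [[0.49116486 0.11620836 0.058     ]
 [0.52520993 0.02853062 0.058     ]] 0.09405557764942497
sill [[0.62332499 0.14365529 0.03      ]
 [0.64325994 0.09441429 0.03      ]] 0.05312323820459778
-72.01638357134622
-68.77891870499424
-67.95970676348824
-159.54403774321102 0.13352501132886993 136 expected
[[ 0.51698551 -0.33222402  0.03      ]
 [ 0.46371328 -0.31992301  0.03      ]
 [ 0.48576489 -0.30889894  0.03      ]]
```

```bash
python3 - <<'E'
from plant import robot
from h import *
from scipy.spatial.transform import Rotation as Ro
f=pickle.load(open('wrist0.pkl','rb'))
s=robot.sense()
Rt=Ro.from_euler('xyz',s['tcp_rot']).as_matrix()
R=np.array(f['R']);t=np.array(f['t']); c=-R.T@t
print('cam in tool',Rt.T@(c-s['tcp_pos'])); print('cam axes in tool\n',(Rt.T@R.T).round(3)); print(f['cx'],f['cy'],f['dist_coeffs'])
print(Rt.round(3))
for nm,p,yw in [('pack',[.515,-.263,.30],-167.1),('dock',[.594,.107,.316],-160)]:
  for k in (90,-90):
    q=robot.inverse_kinematics(p,[np.pi,0,np.radians(yw+k)]); print(nm,k,None if q is None else np.round(q,2))
E
```

```text
cam in tool [-1.28324100e-04 -7.25835036e-02 -1.32135195e-01]
cam axes in tool
 [[ 1.     0.    -0.001]
 [-0.     0.959  0.284]
 [ 0.001 -0.284  0.959]]
320.78462471197054 198.46818775340742 [-0.01212499  0.          0.          0.          0.        ]
[[ 0.385  0.923 -0.001]
 [ 0.923 -0.385 -0.001]
 [-0.002  0.    -1.   ]]
pack 90 [-0.37  0.39  1.04  1.74 -0.36  1.22 -0.59]
pack -90 [-0.36  0.38  1.02  1.74 -0.35  1.22  2.55]
dock 90 [-0.71  0.33  0.61  1.64 -0.2   1.23 -1.28]
dock -90 [-0.36  0.3   0.14  1.62 -0.04  1.23  1.71]
```

```bash
python3 - <<'E'
from plant import robot
from h import *
robot.goto([.594,.107,.226],[np.pi,0,np.radians(-160+90)])
f=grab(robot,'wrist','wd1'); save('wd1',f['image']); print(robot.sense()['t'])
robot.goto([.515,-.263,.21],[np.pi,0,np.radians(-167.1+90)])
f=grab(robot,'wrist','wp1'); save('wp1',f['image']); print(robot.sense()['t'],robot.sense()['tcp_pos'])
E
```

```text
2.4
3.8583 [ 0.51618887 -0.26114841  0.2098418 ]
```

View pics/wd1.png

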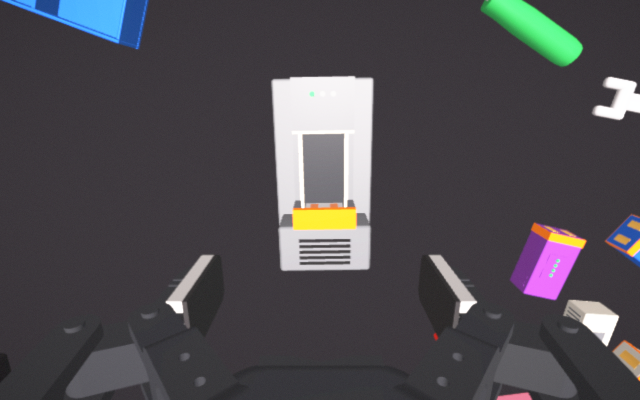

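View pics/wp1.png

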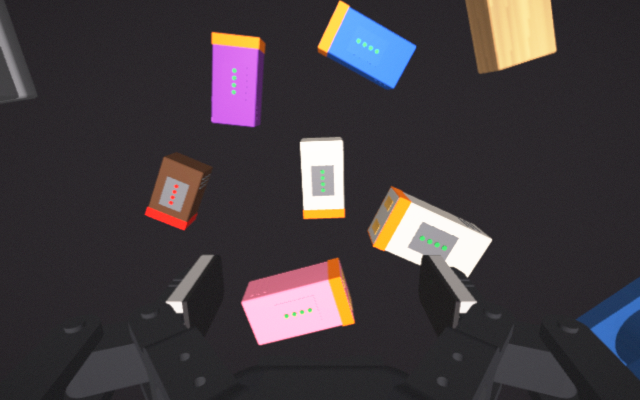

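```bash
python3 - <<'E'
from h import *
f=pickle.load(open('wp1.pkl','rb')); save('wp1c',f['image'][125:230,270:410],5)
f=pickle.load(open('wd1.pkl','rb')); save('wd1c',f['image'][70:175,262:385],6);save('wd1d',f['image'][175:280,262:385],6)
E
```

```text
(no output)
```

View pics/wp1c.png

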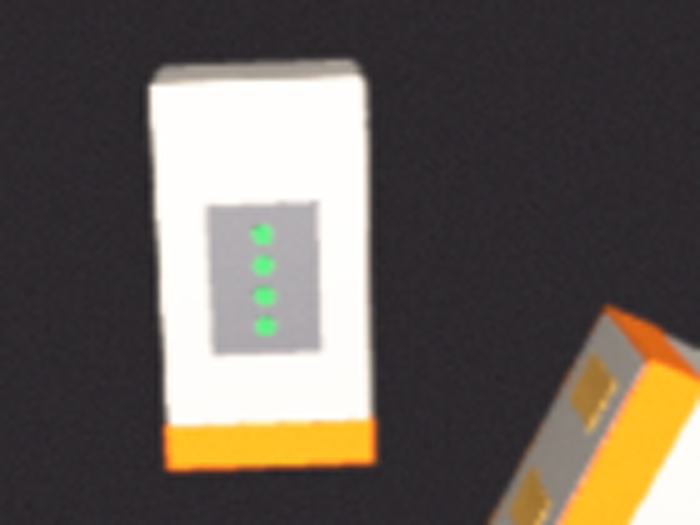

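View pics/wd1c.png

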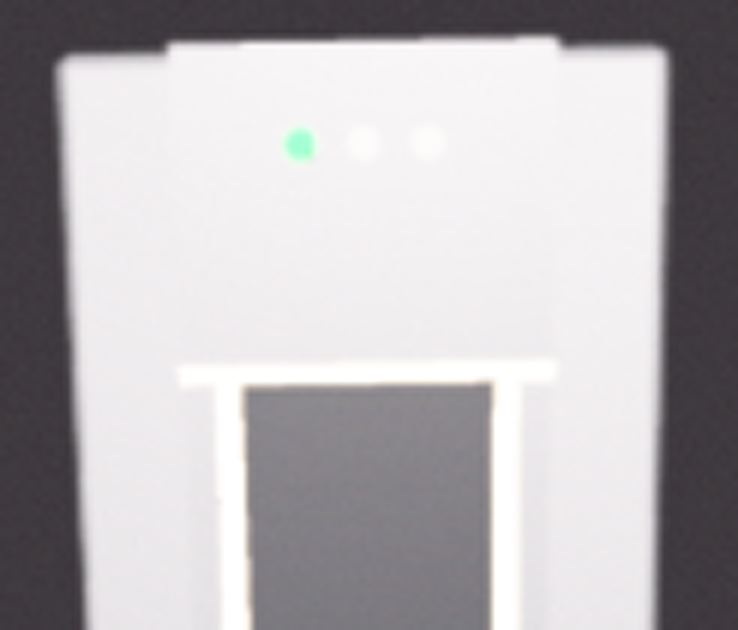

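View pics/wd1d.png

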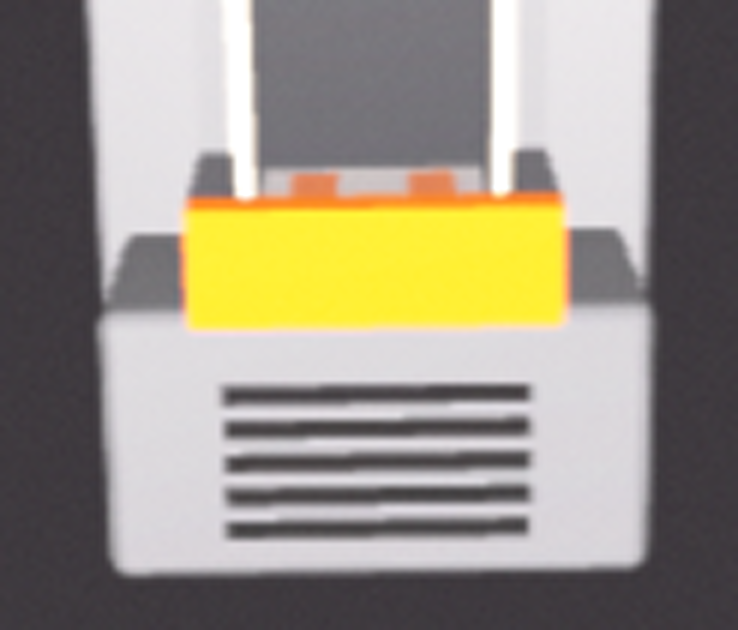

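```bash
cat > fit.py <<'E'
from h import *
from scipy.optimize import least_squares
def T(p,X,z0):
    c,s=np.cos(p[2]),np.sin(p[2]); X=np.array(X,float)/1000
    return np.c_[p[0]+c*X[:,0]-s*X[:,1],p[1]+s*X[:,0]+c*X[:,1],z0+X[:,2]]
def fit(f,obj,uv,w,z0,p0,verbose=1):
    uv=np.array(uv);w=np.array(w,float)
    r=lambda p:((proj(f,T(p,obj,z0))-uv)*w).ravel()
    o=least_squares(r,p0,x_scale=[.01,.01,.05],loss='soft_l1')
    if verbose: print('pose',o.x[:2].round(5),np.degrees(o.x[2]).round(2)); print(r(o.x).reshape(-1,2).round(2).tolist())
    return o.x
E
python3 - <<'E'
from fit import *
P=lambda a,x0,y0,s:[(x0+(u+.5)/s-.5,y0+(v+.5)/s-.5) for u,v in a]
f=pickle.load(open('wd1.pkl','rb'))
uv=P([(168,43),(558,38),(178,366),(556,360),(216,385),(522,385)],262,70,6)+P([(233,190),(513,190),(187,208),(564,205),(115,573),(648,567)],262,175,6)
ob=[(-90,-30,14),(-90,30,14),(-41,-30,14),(-41,30,14),(-38,-24.2,10),(-38,24.2,10),(28,-24.2,10),(28,24.2,10),(30,-30,42),(30,30,42),(95,-45,42),(95,45,42)]
w=[(1,1)]*4+[(1,0)]*4+[(1,1)]*4
d=fit(f,ob,uv,w,.016,[.594,.107,np.radians(-160)])
g=pickle.load(open('wp1.pkl','rb'))
uv=P([(150,85),(367,78),(165,470),(376,464)],270,125,5)
ob=[(-38,-20,30),(-38,20,30),(38,-20,30),(38,20,30)]
p=fit(g,ob,uv,[(1,1)]*4,0,[.515,-.263,np.radians(-167)])
pickle.dump((d,p),open('poses.pkl','wb'))
X=cloud(f); print('floor z',X[150,322],'deck',X[112,322]); X=cloud(g); print('pack top',X[180,310],'bench',X[180,260])
E
```

```text
pose [0.5973  0.10705] -158.92
[[0.13, -0.03], [-0.06, -0.31], [0.6, -0.16], [-0.33, -0.18], [0.64, -0.0], [-1.0, -0.0], [0.05, -0.0], [0.09, -0.0], [-0.31, 0.03], [0.27, -0.44], [-0.63, 0.95], [0.34, 0.65]]
pose [ 0.51374 -0.26343] -165.1
[[0.15, -0.04], [-0.15, -0.02], [0.94, 0.02], [-0.95, 0.02]]
floor z [0.61509171 0.11511836 0.01569773] deck [0.65103014 0.12840138 0.03046687]
pack top [ 0.51187426 -0.25154848  0.03061481] bench [ 4.92776958e-01 -2.01020261e-01  4.06454661e-04]
```

The wrist fits are consistent: the seat is at (0.597, 0.107) with yaw -158.9°, and the pack is at (0.514, -0.263) with yaw -165.1°. Now the grasp.

```bash
python3 - <<'E'
from plant import robot
from h import *
d,p=pickle.load(open('poses.pkl','rb'))
th=p[2]; h=np.array([np.cos(th),np.sin(th)]); xy=p[:2]-.008*h
rpy=[np.pi,0,th+np.pi/2]
robot.grip(.8,40)
robot.goto([*xy,.09],rpy)
print(robot.move_straight([*xy,.015],vel=.1,contact_N=10), robot.sense()['tcp_pos'],xy)
robot.grip(0.0,40)
s=robot.sense(); print('open',s['opening'],s['t'],s['wrist_force'])
f=grab(robot,'wrist','wg1'); save('wg1',f['image'])
robot.move_straight([*xy,.12],vel=.15)
s=robot.sense(); print('open',s['opening'],s['t'],s['wrist_force'],s['tcp_pos'])
f=grab(robot,'wrist','wg2'); save('wg2',f['image'])
E
```

```text
False [ 0.5218642  -0.26179839  0.01548913] [ 0.52147559 -0.26137142]
open 0.459106310316544 5.9917 [-0.6794132   1.05972345  6.11375387]
open 0.4612199333108055 6.8917 [-0.87967543  0.42022595 -3.38836922] [ 0.52074125 -0.26070703  0.1189568 ]
```

View pics/wg2.png

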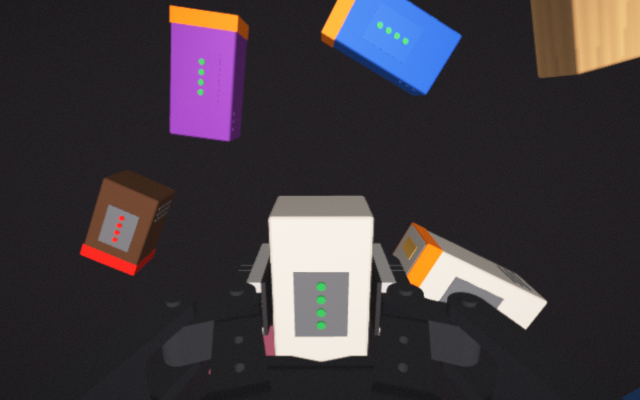

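```bash
python3 - <<'E'
from h import *
f=pickle.load(open('wg2.pkl','rb')); save('wg2c',f['image'][185:375,245:395],4)
f=pickle.load(open('wg1.pkl','rb')); save('wg1c',f['image'][185:375,245:395],4)
E
```

```text
(no output)
```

View pics/wg2c.png

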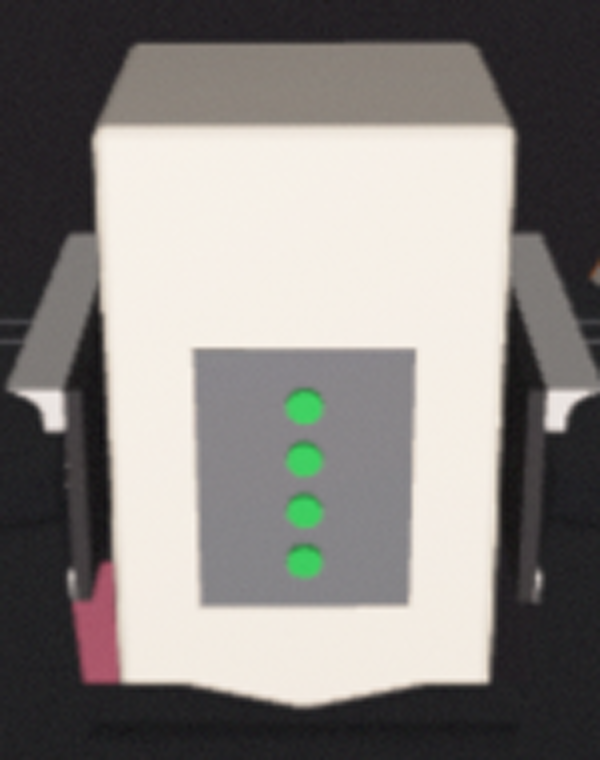

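View pics/wg1c.png

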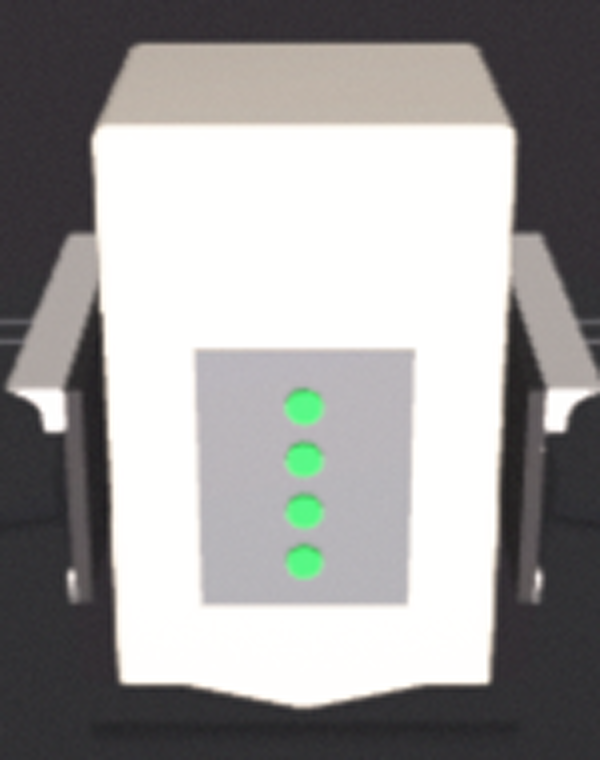

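```bash
python3 - <<'E'
from plant import robot
from h import *
from scipy.spatial.transform import Rotation as Ro
f=pickle.load(open('wg2.pkl','rb')); s=robot.sense()
Rt=Ro.from_euler('xyz',s['tcp_rot']).as_matrix(); tp=np.array(s['tcp_pos'])
def tool(uv,ztool):
    c,d=ray(f,uv); c=Rt.T@(c-tp); d=d@Rt; k=(ztool-c[2])/d[:,2]; return c+d*k[:,None]
q=lambda a:[(245+(u+.5)/4-.5,185+(v+.5)/4-.5) for u,v in a]
print('tail upper',tool(q([(94,130),(515,128)]),-.0145))
print('tail lower',tool(q([(133,44),(478,44)]),.0155))
print('label',tool(q([(193,349),(415,349),(200,605),(409,605)]),-.0145))
print('finger front tip?',tool(q([(70,234),(540,234)]),.010))
d,p=pickle.load(open('poses.pkl','rb'))
# candidate IK in tilted pose
def pose(d,xf,zf,tilt,yt,zt=.0155):
    # pack front-lower edge at seat (xf,0,zf), tilt (tail up). yt: tool y of tail face
    h=np.array([np.cos(d[2]),np.sin(d[2]),0]); l=np.cross([0,0,1],h)
    px=np.cos(tilt)*h-np.sin(tilt)*np.array([0,0,1]); pz=np.sin(tilt)*h+np.cos(tilt)*np.array([0,0,1])
    R=np.c_[l,px,-pz]
    front=np.array([d[0],d[1],.016])+xf*h+zf*np.array([0,0,1])
    tcp=front-px*(.076+yt)+pz*zt
    return tcp,R
for xf,zf,t in [(.0,.03,12),(.028,.003,12),(.028,.0,10.7)]:
    P,R=pose(d,xf,zf,np.radians(t),-.030); r=Ro.from_matrix(R).as_euler('xyz'); print(P,r,robot.inverse_kinematics(P,r))
E
```

```text
tail upper [[-0.01978112 -0.02978863 -0.0145    ]
 [ 0.01968339 -0.02998936 -0.0145    ]]
tail lower [[-0.01980783 -0.0295644   0.0155    ]
 [ 0.01998133 -0.02956813  0.0155    ]]
label [[-0.01104182 -0.00687111 -0.0145    ]
 [ 0.01086279 -0.00686953 -0.0145    ]
 [-0.01102932  0.02323288 -0.0145    ]
 [ 0.01096378  0.02323806 -0.0145    ]]
finger front tip? [[-0.02721909 -0.008223    0.01      ]
 [ 0.02728572 -0.00822248  0.01      ]]
[0.63627451 0.12208046 0.07072523] [-2.93215314  0.         -1.20281298] [-0.62867918  0.58759887  0.5250259   1.92195412 -0.61320266  0.56726416
 -0.91043619]
[0.61014898 0.1120079  0.04372523] [-2.93215314  0.         -1.20281298] [-0.59578798  0.58888824  0.4781718   1.99729132 -0.6606685   0.48450245
 -0.84769078]
[0.61066234 0.11220582 0.03977116] [-2.95484242e+00 -2.22044605e-16 -1.20281298e+00] [-0.60165546  0.60372873  0.48706363  1.98224678 -0.64423433  0.50904211
 -0.86665558]
```

```bash
cat > plc.py <<'E'
from h import *
from scipy.spatial.transform import Rotation as Ro
YT=-.0297
def pose(d,xf,zf,tilt,yt=YT,zt=.0155,dy=0):
    tilt=np.radians(tilt); Z=np.array([0,0,1.])
    h=np.array([np.cos(d[2]),np.sin(d[2]),0]); l=np.cross(Z,h)
    px=np.cos(tilt)*h-np.sin(tilt)*Z; pz=np.sin(tilt)*h+np.cos(tilt)*Z
    R=np.c_[l,px,-pz]
    tcp=np.array([d[0],d[1],.016])+xf*h+zf*Z+dy*l-px*(.076+yt)+pz*zt
    return tcp,Ro.from_matrix(R).as_euler('xyz')
def inseat(d,v):
    h=np.array([np.cos(d[2]),np.sin(d[2]),0]); l=np.cross([0,0,1.],h); return np.array([h@v,l@v,v[2]])
E
python3 - <<'E'
from plant import robot
from plc import *
d,p=pickle.load(open('poses.pkl','rb'))
P,r=pose(d,.018,.060,12)
robot.goto(P,r)
s=robot.sense(); print(s['t'],s['tcp_pos'],P,s['opening'],s['wrist_force'])
f=grab(robot,'wrist','wh1'); save('wh1',f['image'])
f=grab(robot,'top','th1'); save('th1',f['image'][140:250,255:355],5)
E
```

```text
8.3917 [0.62009833 0.11334627 0.10099906] [0.61975333 0.1157108  0.1007876 ] 0.4604870006484666 [-0.27386433 -0.95878159 -1.82913466]
```

View pics/wh1.png

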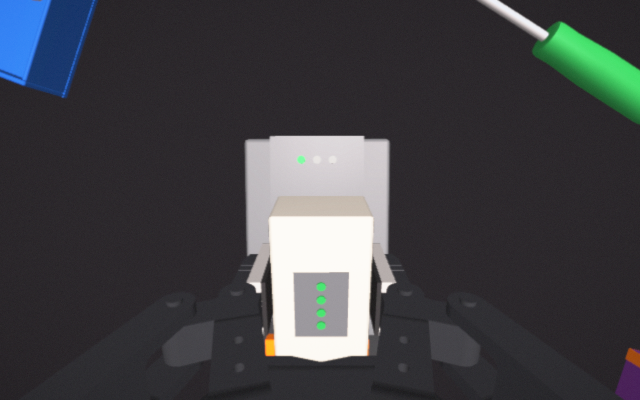

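```bash
python3 - <<'E'
from plant import robot
from plc import *
d,p=pickle.load(open('poses.pkl','rb'))
P,r=pose(d,.018,.060,12)
for i in range(3):
    s=robot.sense(); print(s['t'],(s['tcp_pos']-P)*1e3,np.degrees(s['tcp_rot']-r)); robot.sleep(.25)
f=grab(robot,'wrist','wh2'); save('wh2c',f['image'][125:365,240:400],3)
s=robot.sense();print(s['tcp_pos']-P,s['wrist_force'])
E
```

```text
8.4917 [ 0.392213   -2.3026008   0.22461531] [ 0.00893924 -0.05431129 -0.19049008]
8.7417 [ 0.11874792 -0.63558365  0.06194002] [ 0.00249929 -0.0043537  -0.05609627]
8.9917 [-0.01444081  0.00025338 -0.00559931] [-0.0006006   0.00291416 -0.00156022]
[1.69269887e-05 5.61265320e-05 1.05396839e-05] [-0.5651484   0.30892933 -2.43982557]
```

View pics/wh2c.png

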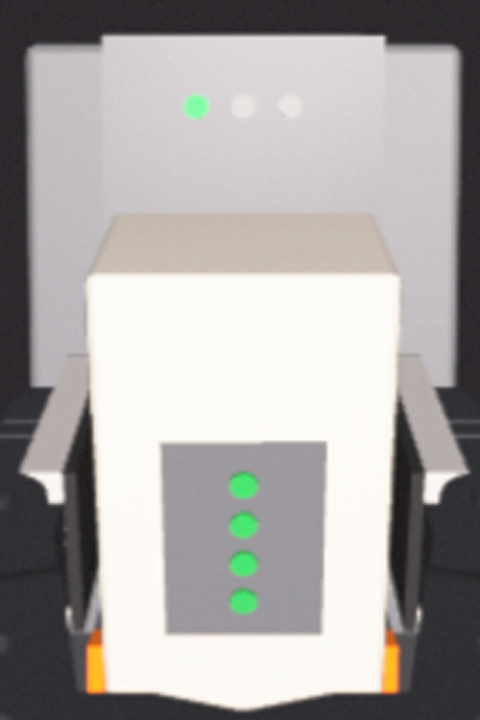

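```bash
python3 - <<'E'
from plant import robot
from fit import *
from plc import *
d,p=pickle.load(open('poses.pkl','rb'))
f=pickle.load(open('wh2.pkl','rb'))
uv=[(240+(u+.5)/3-.5,125+(v+.5)/3-.5) for u,v in [(102,36),(386,36)]]
print(proj(f,T(d,[(-90,-30,14),(-90,30,14)],.016))-uv)
mv=lambda *a,vel=.06,**k:(lambda P,r:robot.move_straight(P,vel=vel,attitude=r,contact_N=12,**k))(*pose(d,*a))
def rep(n,*a):
    robot.sleep(.35); s=robot.sense(); P,r=pose(d,*a); print(n,round(s['t'],2),'err mm',(inseat(d,s['tcp_pos']-P)*1e3).round(2),'F',inseat(d,s['wrist_force']).round(2))
print(mv(.018,.020,12,vel=.1)); 
print(mv(.018,.004,12,vel=.04)); rep('down',.018,.004,12)
f=grab(robot,'wrist','wi1'); save('wi1',f['image'])
E
```

```text
[[ 0.23073    -0.65283198]
 [-0.2952609  -0.62195527]]
False
False
down 10.74 err mm [-0.08  0.03  0.15] F [-0.21 -0.22 -2.53]
```

View pics/wi1.png

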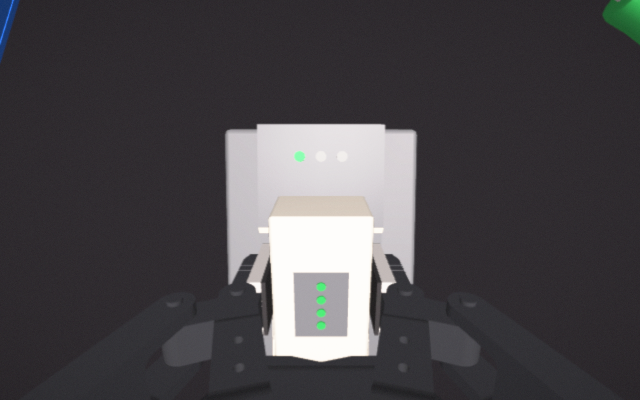

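There's no contact and the pack is centred: sill bar ends at px 260/383, block at 271/372, LEDs in line. Now I'll go forward under the hood, lower and release.

```bash
python3 - <<'E'
from plant import robot
from plc import *
d,p=pickle.load(open('poses.pkl','rb'))
mv=lambda *a,vel=.04,N=10:(lambda P,r:robot.move_straight(P,vel=vel,attitude=r,contact_N=N))(*pose(d,*a))
def rep(n,*a):
    robot.sleep(.3); s=robot.sense(); P,r=pose(d,*a); print(n,round(s['t'],2),'err mm',(inseat(d,s['tcp_pos']-P)*1e3).round(2),'F',inseat(d,s['wrist_force']).round(2))
print(mv(.022,.003,12)); print(mv(.028,.003,12)); rep('fwd',.028,.003,12)
print(mv(.028,.0003,10.9,vel=.015,N=5)); rep('low',.028,.0003,10.9)
f=grab(robot,'wrist','wi2'); save('wi2',f['image'])
E
```

```text
False
False
fwd 11.64 err mm [-0.12 -0.01  0.02] F [ 0.07  0.43 -2.99]
True
low 12.22 err mm [0.2  0.15 0.38] F [ 1.58 -0.24  4.96]
```

View pics/wi2.png

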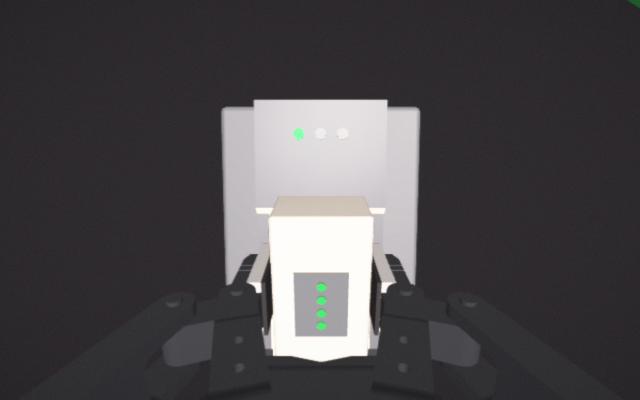

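```bash
python3 - <<'E'
from plant import robot
from plc import *
d,p=pickle.load(open('poses.pkl','rb'))
robot.grip(.75); s=robot.sense(); print(s['t'],s['opening'],inseat(d,s['wrist_force']).round(2))
f=grab(robot,'wrist','wr0'); save('wr0',f['image'][80:380,200:440],2.5)
P,r=pose(d,.028,.075,10.9)
h=np.array([np.cos(d[2]),np.sin(d[2]),0])
robot.move_straight(P,vel=.12,attitude=r,contact_N=12)
P2=np.array([d[0],d[1],.2])-.035*h
robot.goto(P2,[np.pi,0,d[2]+np.pi/2]); robot.sleep(.3)
f=grab(robot,'wrist','wr1'); save('wr1',f['image']);save('wr1c',f['image'][90:290,220:420],3)
s=robot.sense(); print(s['t'],s['wrist_force'])
E
```

```text
12.6417 0.7524920023760238 [ 0.61 -0.63 -0.07]
14.3083 [-0.00667076  0.35491153 -0.48578038]
```

View pics/wr0.png

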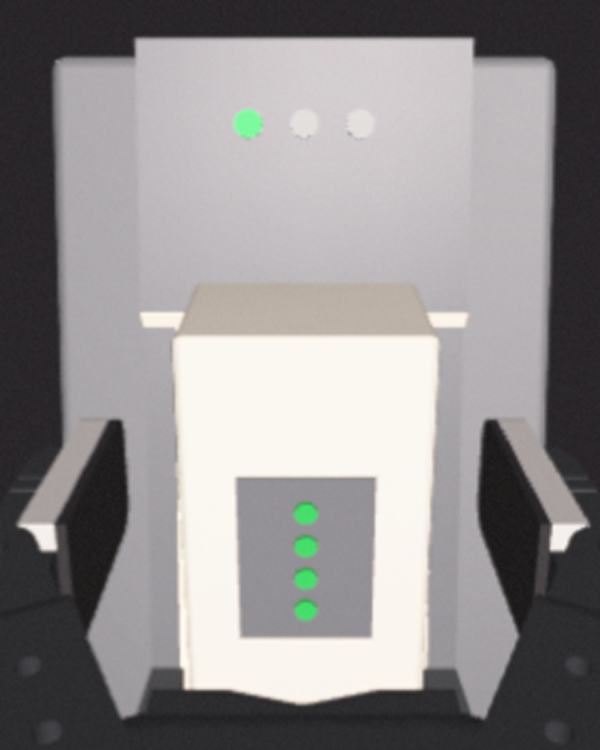

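View pics/wr1.png

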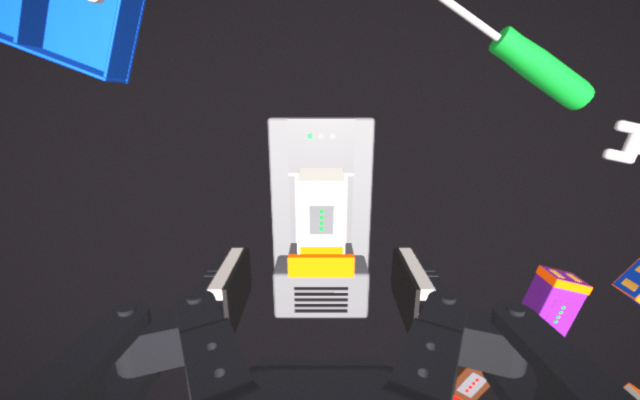

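View pics/wr1c.png

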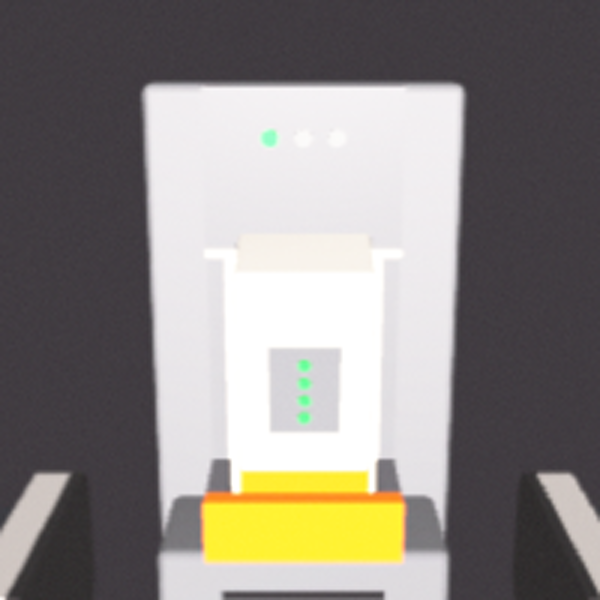

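Released and leaning: the tail's lower edge lies on the deck behind the sill (crop rows 235 and 253), and the front is in under the hood. Next, shut fingers behind the tail and push.

```bash
cat >> plc.py <<'E'
def sp(d,x,z,y=0): # shut fingertip front-face at seat x, tip at seat z -> TCP
    h=np.array([np.cos(d[2]),np.sin(d[2]),0]); l=np.cross([0,0,1.],h)
    return np.array([d[0],d[1],.016])+(x-.011)*h+y*l+np.array([0,0,z+.011])
E
python3 - <<'E'
from plant import robot
from plc import *
d,p=pickle.load(open('poses.pkl','rb'))
def rep(n):
    s=robot.sense(); q=inseat(d,s['tcp_pos']-np.array([d[0],d[1],.016])); print(n,round(s['t'],2),'tip x,z',((q[0]+.011)*1e3).round(2),((q[2]-.011)*1e3).round(2),'F',inseat(d,s['wrist_force']).round(2))
robot.grip(0.0,30)
A=[np.pi,0,d[2]+np.pi/2]
robot.goto(sp(d,-.060,.08),A)
print(robot.move_straight(sp(d,-.060,.030),vel=.08,contact_N=8)); robot.sleep(.3); rep('behind')
f=grab(robot,'wrist','wk0'); save('wk0',f['image'])
print(robot.move_straight(sp(d,-.0425,.030),vel=.03,contact_N=8)); robot.sleep(.2); rep('touch')
f=grab(robot,'wrist','wk1'); save('wk1',f['image'])
E
```

```text
False
behind 16.49 tip x,z -60.23 30.41 F [-0.24 -0.07  0.55]
False
touch 17.48 tip x,z -42.52 29.93 F [ 0.12 -0.11  0.08]
```

View pics/wk1.png

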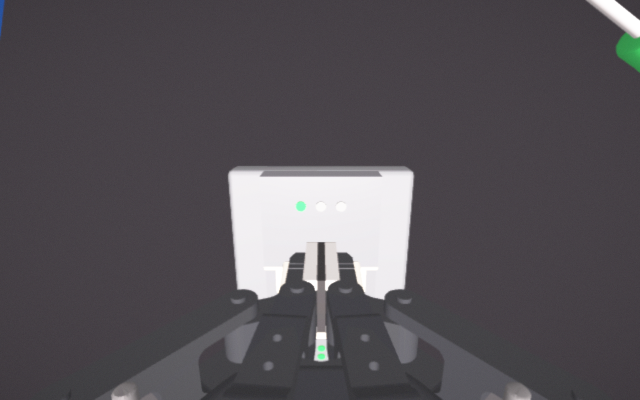

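```bash
python3 - <<'E'
from plant import robot
from plc import *
d,p=pickle.load(open('poses.pkl','rb'))
def rep(n):
    s=robot.sense(); q=inseat(d,s['tcp_pos']-np.array([d[0],d[1],.016])); print(n,round(s['t'],2),'tip x,z',((q[0]+.011)*1e3).round(2),((q[2]-.011)*1e3).round(2),'F',inseat(d,s['wrist_force']).round(2))
for x in (-40.5,-39,-37.5,-36.5,-35.5):
    c=robot.move_straight(sp(d,x/1e3,.030),vel=.02,contact_N=7); robot.sleep(.12); rep((x,c))
    if c: break
E
```

```text
(-40.5, False) 17.89 tip x,z -41.17 30.2 F [-2.92 -0.55  0.06]
(-39, False) 18.26 tip x,z -39.54 30.26 F [-4.16  0.21 -0.55]
(-37.5, False) 18.62 tip x,z -37.77 30.13 F [-5.18  0.57 -1.74]
(-36.5, False) 18.99 tip x,z -36.78 30.1 F [-5.77 -0.58 -0.23]
(-35.5, False) 19.36 tip x,z -35.9 30.11 F [-4.46 -0.8  -0.42]
```

```bash
python3 - <<'E'
from plant import robot
from plc import *
d,p=pickle.load(open('poses.pkl','rb'))
def rep(n):
    s=robot.sense(); q=inseat(d,s['tcp_pos']-np.array([d[0],d[1],.016])); print(n,round(s['t'],2),'tip x,z',((q[0]+.011)*1e3).round(2),((q[2]-.011)*1e3).round(2),'F',inseat(d,s['wrist_force']).round(2))
for x in (-34.7,-34):
    c=robot.move_straight(sp(d,x/1e3,.030),vel=.02,contact_N=5); robot.sleep(.15); rep((x,c))
    if c: break
f=grab(robot,'wrist','wk2'); save('wk2',f['image'])
E
```

```text
(-34.7, False) 19.76 tip x,z -35.29 30.22 F [-6.63  0.23 -0.14]
(-34, False) 20.16 tip x,z -34.7 30.24 F [-5.4  -0.48  0.47]
```

View pics/wk2.png

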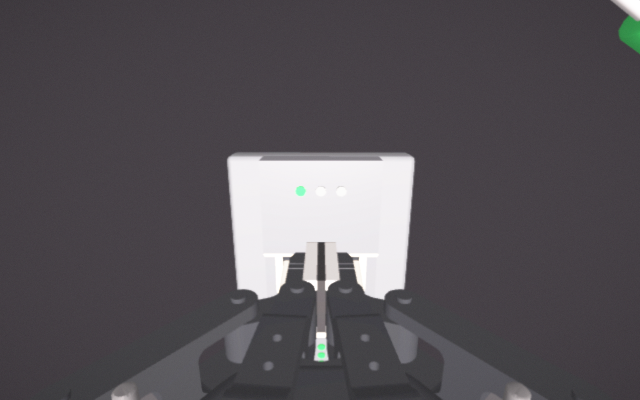

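```bash
python3 - <<'E'
from plant import robot
from plc import *
d,p=pickle.load(open('poses.pkl','rb'))
def rep(n):
    s=robot.sense(); q=inseat(d,s['tcp_pos']-np.array([d[0],d[1],.016])); print(n,round(s['t'],2),'tip x,z',((q[0]+.011)*1e3).round(2),((q[2]-.011)*1e3).round(2),'F',inseat(d,s['wrist_force']).round(2))
for x,z in ((-34,26),(-34,22),(-34,18.5)):
    c=robot.move_straight(sp(d,x/1e3,z/1e3),vel=.02,contact_N=8); robot.sleep(.12); rep((z,c))
    if c: break
f=grab(robot,'wrist','wk3'); save('wk3',f['image'][200:380,220:420],4); save('wk2c',pickle.load(open('wk2.pkl','rb'))['image'][200:380,220:420],4)
E
```

```text
(26, False) 20.68 tip x,z -35.94 27.05 F [-7.1   0.23  0.22]
(22, False) 21.14 tip x,z -36.38 23.68 F [-7.48  0.45  3.34]
(18.5, False) 21.58 tip x,z -36.42 20.26 F [-6.39  0.27  4.64]
```

View pics/wk3.png

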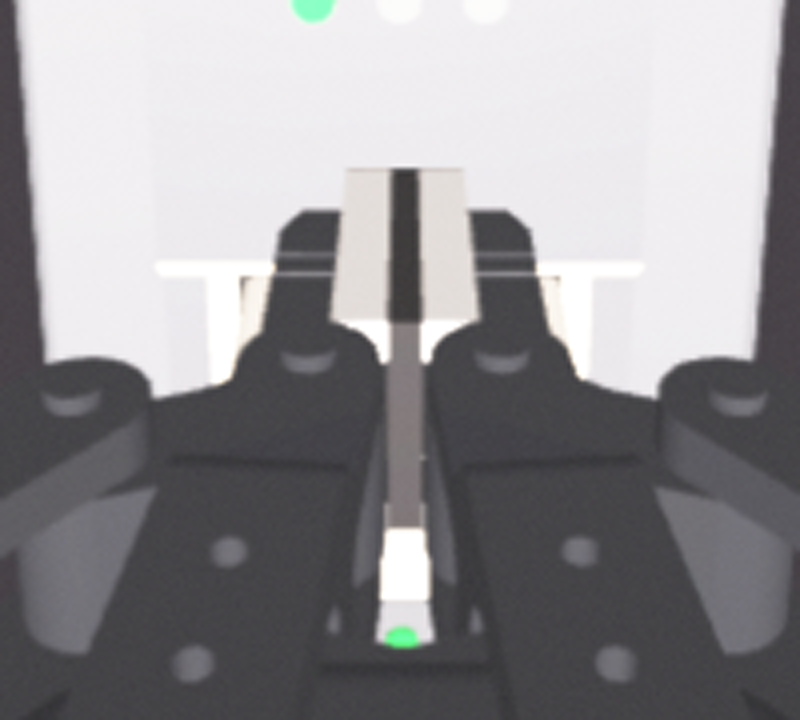

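View pics/wk2c.png

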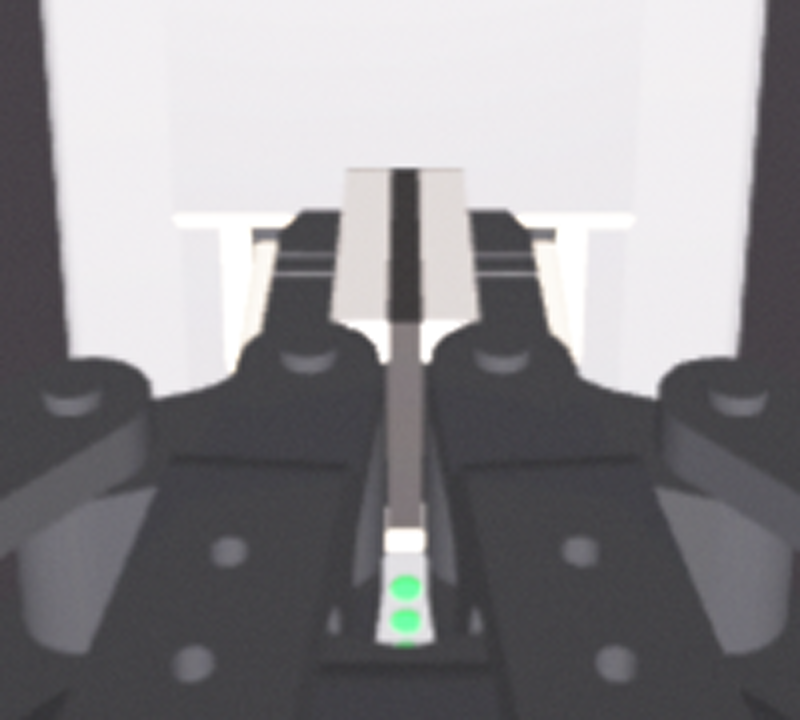

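```bash
python3 - <<'E'
from plant import robot
from plc import *
f=grab(robot,'scene','sc1'); save('sc1',f['image'][190:260,270:370],7)
s=robot.sense(); print(s['t'],s['tcp_pos'],s['wrist_force'],s['torque'])
E
```

```text
21.6833 [0.64171124 0.12365328 0.04725663] [6.05853908 1.72672965 5.4199312 ] [ 0.48128259 -1.30860606 -0.04920212]
```

View pics/sc1.png

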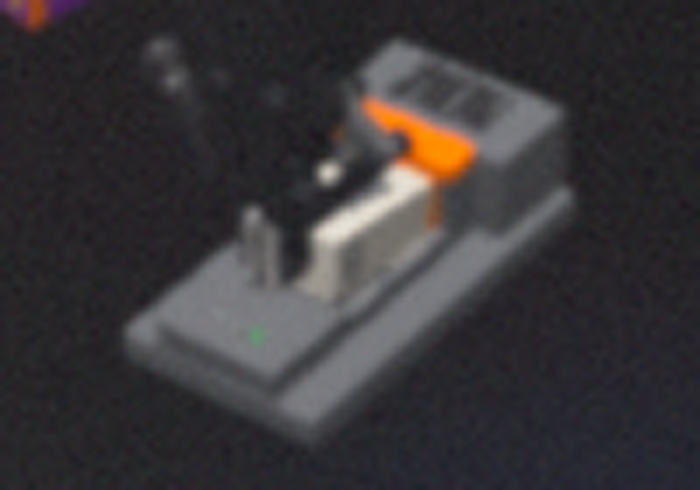

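```bash
python3 - <<'E'
from fit import *
d,p=pickle.load(open('poses.pkl','rb'))
f=pickle.load(open('sc1.pkl','rb'))
im=cv2.resize(f['image'][190:260,270:370,::-1],None,fx=8,fy=8,interpolation=cv2.INTER_CUBIC)
def box(xf,tilt,col):
    t=np.radians(tilt); pts=[]
    for y in (-20,20):
        for a,b in ((0,0),(-76,0),(-76,30),(0,30)):
            pts.append((xf+a*np.cos(t)+b*np.sin(t),y,-a*np.sin(t)+b*np.cos(t)))
    uv=(proj(f,T(d,pts,.016))-[270,190]+.5)*8-.5
    for k in (0,4):
        cv2.polylines(im,[uv[k:k+4].round().astype(int)],True,col,1)
    print(uv.round(0).tolist())
box(40,0,(0,255,0)); box(37,10,(0,0,255))
# dock reference
uv=(proj(f,T(d,[(-90,-30,14),(-90,30,14),(-41,30,14),(-41,-30,14)],.016))-[270,190]+.5)*8-.5
cv2.polylines(im,[uv.round().astype(int)],True,(255,255,0),1)
uv=(proj(f,T(d,[(95,-45,42),(95,45,42),(47,45,42),(47,-45,42)],.016))-[270,190]+.5)*8-.5
cv2.polylines(im,[uv.round().astype(int)],True,(255,255,0),1)
cv2.imwrite('pics/sc1o.png',im)
E
```

```text
[[508.0, 267.0], [384.0, 374.0], [382.0, 309.0], [507.0, 203.0], [421.0, 229.0], [296.0, 334.0], [293.0, 268.0], [420.0, 165.0]]
[[503.0, 271.0], [380.0, 348.0], [386.0, 276.0], [511.0, 201.0], [417.0, 233.0], [292.0, 308.0], [297.0, 236.0], [423.0, 163.0]]
```

View pics/sc1o.png

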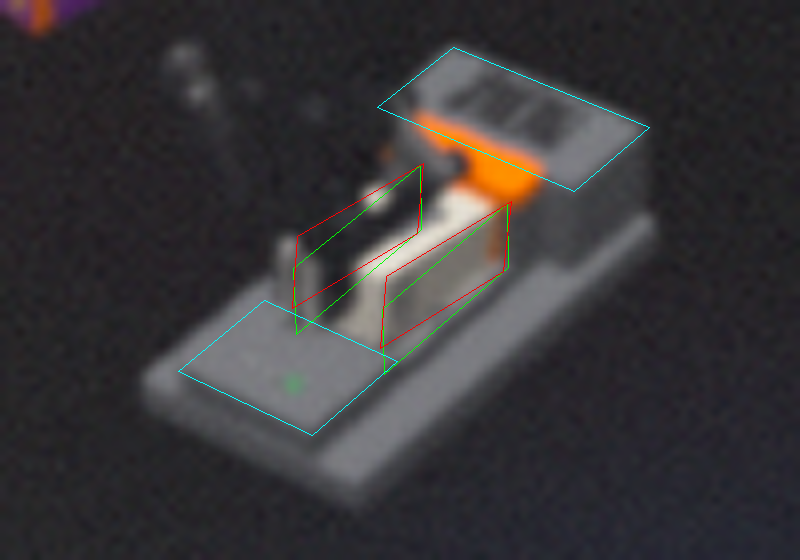

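```bash
python3 - <<'E'
from plant import robot
from plc import *
d,p=pickle.load(open('poses.pkl','rb'))
def rep(n):
    s=robot.sense(); q=inseat(d,s['tcp_pos']-np.array([d[0],d[1],.016])); print(n,round(s['t'],2),'tip x,z',((q[0]+.011)*1e3).round(2),((q[2]-.011)*1e3).round(2),'F',inseat(d,s['wrist_force']).round(2))
for x,z in ((-33,19.5),(-32.3,18.5),(-32.3,17.5)):
    c=robot.move_straight(sp(d,x/1e3,z/1e3),vel=.02,contact_N=6); robot.sleep(.25); rep((x,z,c))
    if c: break
f=grab(robot,'wrist','wk4'); save('wk4',f['image'][200:380,220:420],4)
E
```

```text
(-33, 19.5, False) 22.18 tip x,z -35.25 20.38 F [-8.09  0.53 -0.48]
(-32.3, 18.5, False) 22.68 tip x,z -34.62 19.36 F [-8.36  0.47  0.02]
(-32.3, 17.5, False) 23.18 tip x,z -34.62 18.33 F [-8.89  0.45 -0.94]
```

View pics/wk4.png

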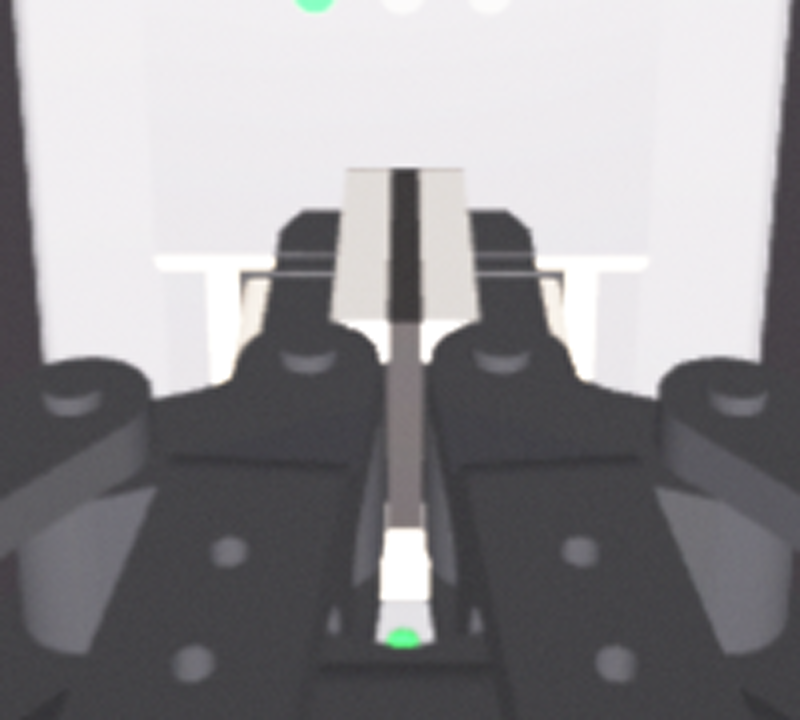

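```bash
python3 - <<'E'
from plant import robot
from plc import *
d,p=pickle.load(open('poses.pkl','rb'))
def rep(n):
    s=robot.sense(); q=inseat(d,s['tcp_pos']-np.array([d[0],d[1],.016])); print(n,round(s['t'],2),'tip x,z',((q[0]+.011)*1e3).round(2),((q[2]-.011)*1e3).round(2),'F',inseat(d,s['wrist_force']).round(2))
for x,z in ((-32.8,16),(-33,14.7)):
    c=robot.move_straight(sp(d,x/1e3,z/1e3),vel=.02,contact_N=6); robot.sleep(.2); rep((x,z,c))
    if c: break
f=grab(robot,'wrist','wk5'); save('wk5',f['image'][200:380,220:420],4)
f=grab(robot,'scene','sc2')
from fit import T
im=cv2.resize(f['image'][190:260,270:370,::-1],None,fx=8,fy=8,interpolation=cv2.INTER_CUBIC)
for xf,tilt,col in ((40,0,(0,255,0)),(39,10,(0,0,255))):
    t=np.radians(tilt); pts=[(xf+a*np.cos(t)+b*np.sin(t),20,-a*np.sin(t)+b*np.cos(t)) for a,b in ((-76,30),(0,30))]
    pts2=[(q[0],-20,q[2]) for q in pts]
    for pp in (pts,pts2):
        uv=(proj(f,T(d,pp,.016))-[270,190]+.5)*8-.5; cv2.polylines(im,[uv.round().astype(int)],False,col,1)
cv2.imwrite('pics/sc2.png',im)
E
```

```text
(-32.8, 16, False) 23.68 tip x,z -34.8 16.67 F [-8.24  1.38 -0.75]
(-33, 14.7, False) 24.13 tip x,z -34.77 15.26 F [-6.69  1.15 -1.67]
```

View pics/wk5.png

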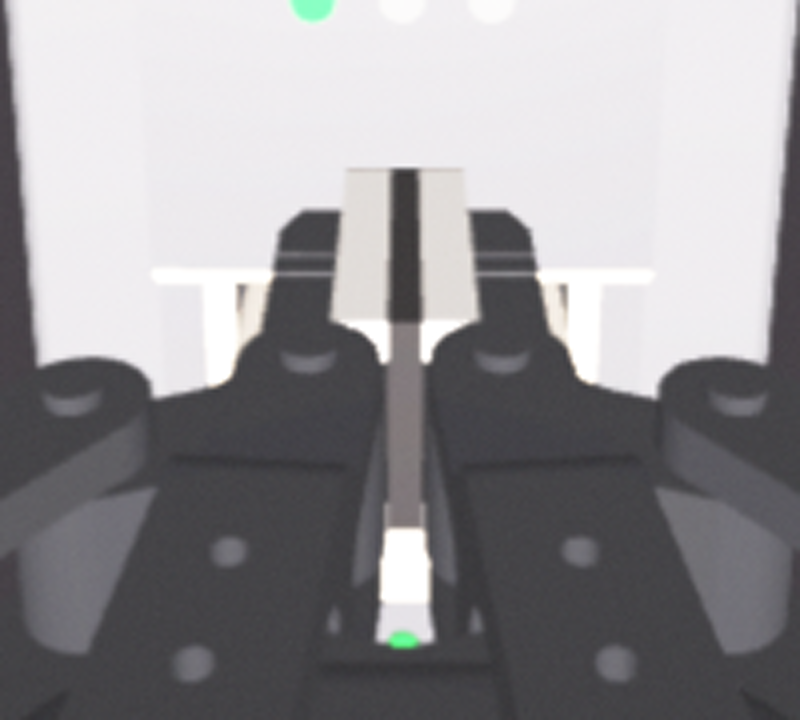

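View pics/sc2.png

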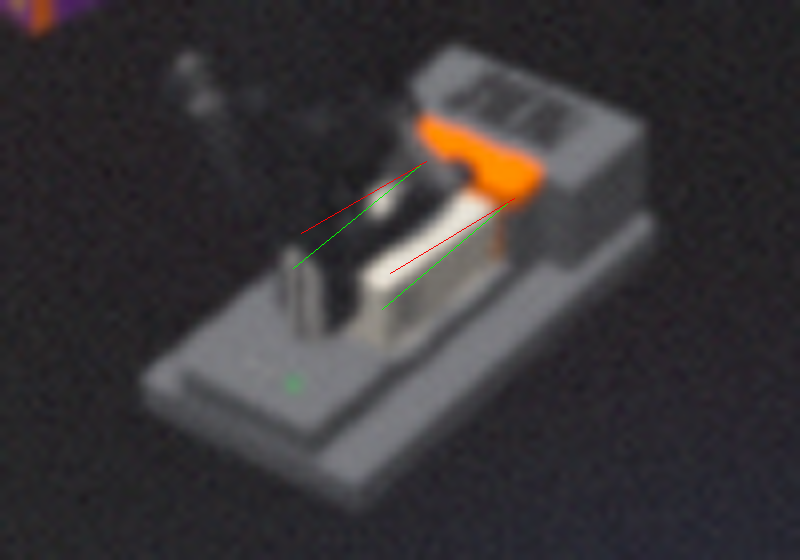

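The tail has cleared the end face and followed the fingers partway down. I'll back off, check that the sill face holds it, then press the tail down from above.

```bash
python3 - <<'E'
from plant import robot
from plc import *
d,p=pickle.load(open('poses.pkl','rb'))
def rep(n):
    s=robot.sense(); q=inseat(d,s['tcp_pos']-np.array([d[0],d[1],.016])); print(n,round(s['t'],2),'tip x,z',((q[0]+.011)*1e3).round(2),((q[2]-.011)*1e3).round(2),'F',inseat(d,s['wrist_force']).round(2))
robot.move_straight(sp(d,-.048,.0152),vel=.04); rep('back')
robot.move_straight(sp(d,-.062,.030),vel=.08)
robot.move_straight(sp(d,-.062,.13),vel=.2); robot.sleep(.25); rep('up')
f=grab(robot,'wrist','wk6'); save('wk6',f['image'][100:300,220:420],3)
X=cloud(f); 
f2=grab(robot,'top','tk6'); 
# heights along pack centreline
h=np.array([np.cos(d[2]),np.sin(d[2])]); 
V=X.reshape(-1,3); q=V[:,:2]-d[:2]; a=q@h; b=q@np.array([-h[1],h[0]])
for x0 in range(-60,31,5):
    m=(abs(a*1e3-x0)<2)&(abs(b)<.015); print(x0,m.sum(),np.round((np.nanmedian(V[m,2])-.016)*1e3,1) if m.any() else None)
E
```

```text
back 24.76 tip x,z -47.2 14.78 F [0.48 0.29 0.49]
up 26.07 tip x,z -61.26 128.45 F [ 0.17  0.26 -0.9 ]
-60 209 14.9
-55 167 14.7
-50 172 14.7
-45 172 14.7
-40 160 14.5
-35 48 30.6
-30 35 30.8
-25 0 None
-20 0 None
-15 0 None
-10 0 None
-5 0 None
0 0 None
5 0 None
10 0 None
15 0 None
20 0 None
25 0 None
30 0 None
```

View pics/wk6.png

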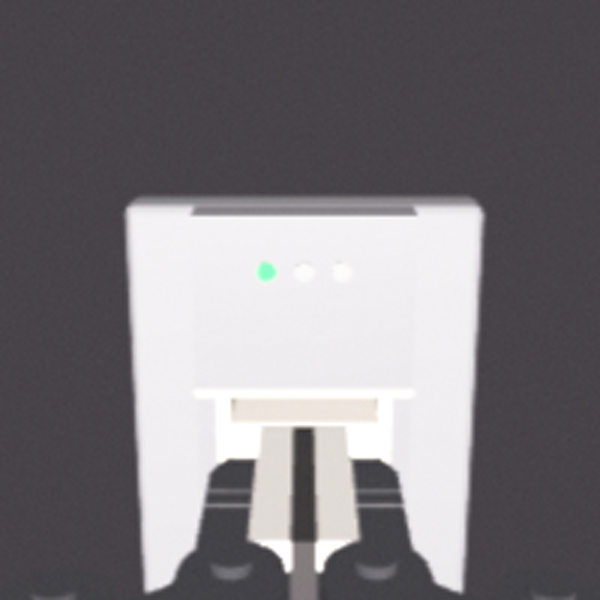

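Depth puts the tail's top at seat z ≈ 30.7 mm, with the deck reading 14.7, so the block has dropped flat. I'll give it a gentle confirming press on top, then take a final look.

```bash
python3 - <<'E'
from plant import robot
from plc import *
d,p=pickle.load(open('poses.pkl','rb'))
def rep(n):
    s=robot.sense(); q=inseat(d,s['tcp_pos']-np.array([d[0],d[1],.016])); print(n,round(s['t'],2),'tip x,z',((q[0]+.011)*1e3).round(2),((q[2]-.011)*1e3).round(2),'F',inseat(d,s['wrist_force']).round(2))
robot.move_straight(sp(d,-.012,.06),vel=.15); robot.sleep(.3)
print(robot.move_straight(sp(d,-.012,.0275),vel=.03,contact_N=8)); rep('press')
robot.move_straight(sp(d,-.012,.08),vel=.15)
robot.goto(np.array([d[0],d[1],.23])-.035*np.array([np.cos(d[2]),np.sin(d[2]),0]),[np.pi,0,d[2]+np.pi/2]); robot.sleep(.4); rep('up')
f=grab(robot,'wrist','wf'); save('wf',f['image']); save('wfc',f['image'][90:290,220:420],3)
V=cloud(f).reshape(-1,3); h=np.array([np.cos(d[2]),np.sin(d[2])]); q=V[:,:2]-d[:2]; a=q@h; b=q@np.array([-h[1],h[0]])
for x0 in range(-50,31,5):
    m=(abs(a*1e3-x0)<1.5)&(abs(b)<.012); print(x0,np.round((np.nanmedian(V[m,2])-.016)*1e3,1) if m.any() else None,end='; ')
f=grab(robot,'top','tf'); save('tf',f['image'])
E
```

```text
True
press 28.12 tip x,z -11.76 30.14 F [ 0.22 -0.33  4.49]
up 29.56 tip x,z -23.7 202.23 F [-0.15 -0.39  0.22]
-50 280.7; -45 258.1; -40 225.2; -35 240.7; -30 241.7; -25 240.4; -20 30.7; -15 30.9; -10 31.0; -5 31.0; 0 30.9; 5 31.0; 10 31.1; 15 30.9; 20 30.9; 25 30.6; 30 31.0;
```

View pics/wfc.png

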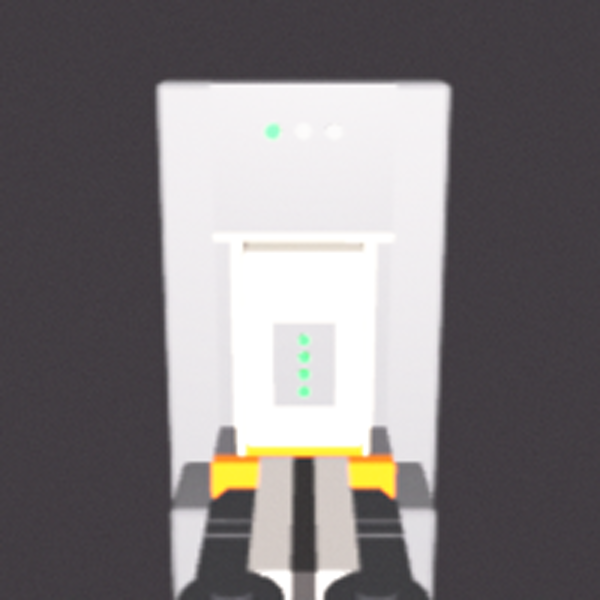

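View pics/tf.png

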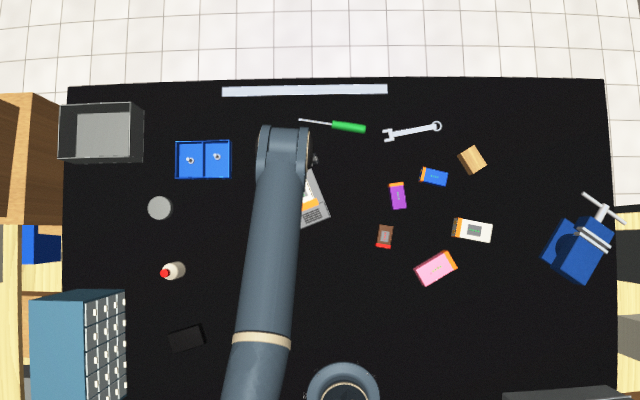

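The block is level along its length, the tail edge (crop row 245) sits just behind the sill bar (row 237), and the other objects haven't moved. Handing in.

```bash
python3 - <<'E'
from plant import robot
robot.close_job(); print('done')
E
```

```text
the job is handed in; nothing more can be done
done
```

The light-grey battery block is on charge: flat in the bay, home behind the sill, with the robot clear of it. I handed the job in at about 29.6 s; no verdict is reported.

**What I did:**
- I picked up the smaller light-grey block and leaned it in the dock, terminals under the hood and tail on the sill, then let go. A picture confirmed the lean.
- I then pushed the tail forward with the shut fingertips and drew it down until the block dropped.

**Last checks:**
- **Level:** after the drop, depth read 30.6–31.1 mm above the bay floor along the block's top; the true height is 30 mm. The deck also read about 0.7 mm high, so this is a small bias in the reading.
- **Press test:** a light press on top met the block at 30.1 mm.
- **Position:** the tail edge is right behind the sill, and the last top picture shows the other things where they were.

**What disagreed:** a first push of about 7 mm did not make the block drop. I pushed roughly 2 mm more, which probably took the contact close to its stop, and the force peaked at about 9 N where the spring alone should give 6 N. While the fingers were still pressing, the block followed them only part way down; it was flat once I backed them off. I did not measure the contact's final position directly.

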